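# Free the fence of a mitre sled on the tool stall: stop out, index pin held up

### The arm

A 7-joint arm with a two-finger parallel gripper is mounted at the origin on the work surface. World frame = base frame: x ahead of the robot, y to its left, z up, the work surface at z = 0. Lengths are in m, angles in rad, forces in N, time in s.
With the tool pointing down it reaches from about 0.4 to 0.9 m from the base axis. Payload 5.5 kg.
Tool frame: the origin (TCP) lies midway between the tips of the shut fingers; the grasp point (between the pads) lies 19 mm behind it (manip.grip_depth is the distance from the TCP to the grasp point, in m); z points along the fingers, x is the direction in which the jaws open and shut, and the axes are right-handed (so a half turn about z gives the same grasp; the last joint's range is limited). The gripper opens to 92 mm and grips with 3 to 60 N. Pads are 19 mm wide; open, the fingers measure 130 mm over their backs; the gripper's body (75 mm by 190 mm) begins 47 mm behind the grasp point.
Start: joints at [-0.917, 0.501, -0.427, 1.55, 0.221, 1.138, -0.21], TCP at [0.248, 0.601, 0.227] pointing down, gripper open.
Joint ranges: [-2.88, 2.88], [-0.31, 2.03], [-1.54, 1.56], [0.2, 2.42], [-1.41, 4.55], [0.19, 2.02], [-2.57, 2.57]. Speed limits (rad/s): [2.57, 2.57, 3.14, 3.14, 3.14, 3.14, 3.14].

### API

Orientations are given as a unit quaternion [x, y, z, w].
In Python, from bench import manip, effector, viewer gives the robot as it stands. Calls block until the motion is done:
- manip.move_pose(position, orientation): joint-space move of the TCP to a pose.
- manip.servo_line(position, ori=None, vel=0.15): straight line of the TCP; ori=None keeps the orientation; vel is the mean speed in m/s.
- manip.movej(angles): joint-space move.
- effector.open_jaws() and effector.close(f_grip=None): open the fingers fully, or close them until they stop; f_grip is the grip in N (None keeps the last).
- manip.sleep(seconds).
- manip.solve_ik(position, orientation): joint angles nearest the present ones, or None.
- viewer.get_image(name): name is "scene" or "side" or "wrist"; returns the picture (420x560x3 uint8, red, green, blue); there is no depth.
- viewer.get_calibration(name): a dict with "vfov" (degrees; the focal length in pixels is half the picture's height over the tangent of half this angle, whatever the lens; pixels are square), "cx", "cy" (the principal point, pixels), "eye" and "attitude" of the camera in the world. Camera axes: x right, y down, z forward; pixel columns grow to the right and rows downward; lengths in m; the calibration is good to about 2 mm. A picture is of the moment at which its call begins: read the wrist's pose just before it. get_calibration takes no time and is no camera call; for the wrist camera it gives the pose at the moment of the call.
A pose or a line that the arm cannot do raises manip.PlanningError and nothing moves.
- manip.hand_in(): hands the job in, once; it reports no verdict.
Readings, each from a call of its own:
- manip.current_clock(): time.
- manip.current_q(): joint angles.
- manip.current_joint_velocities(): joint speeds.
- manip.current_tau(): joint torques, N m.
- manip.current_tool_pos(): TCP position.
- manip.current_tcp_rot(): TCP orientation.
- manip.current_force(): force on the tool from outside, world axes, zero at the start.
- manip.current_wrist_torque(): the same for the moment, N m.
- manip.current_finger_gap(): finger opening in m.
Only numpy, scipy, OpenCV 4.12 (cv2) and the standard library are available. Lean on these libraries where they do the work, as an engineer would, in place of code of your own. Each camera call takes 0.05 s, during which the arm holds its last target.

### The job

I want to re-angle the fence of this mitre sled for a customer: slide the length stop (the one with the black knob) all the way out against the red end stop of the fence, then pull the red knob of the index plunger up as far as it goes and keep holding it there, with its pin clear of the hole - finish while still holding it up; I will swing the fence myself. Leave the fence at the angle where it stands and do not disturb anything else on the sled or the table.

Things in the scene. Friction and masses are not known exactly. Their poses are not given: they have to be found in the camera images.
- stop_knob (a point): Middle of the length stop's black knob (upright cylinder 26 mm across, 24 mm high), 112 mm above the table. Under it a thin stud 10 mm high, then the stop block (44 mm along the fence, 26 mm across, top 22 mm below this point) riding on the fence, its flap over the fence's far side. Axes: z up, y along the fence towards the red end stop, x square to the fence, away from the robot.
- stop (a joint): Position of the length stop along the fence, m: 0 = innermost, 0.140 = against the end stop (fully out). It slides stiffly (about 2.5 N) and stays where it is left.
- plunger_knob (a point): Middle of the index plunger's red knob (upright straight cylinder 28 mm across, 26 mm high); seated, 67 mm above the table. Below it a 2 mm gap, the dark plunger body (20 mm across, 16 mm high), then the grey carrier arm (40 mm wide, top 31 mm below this point). The fence runs 110 mm beyond it. Axes as for stop_knob.
- plunger (a joint): How far the index plunger is pulled up, m: 0 = pin seated in its hole, 0.012 = fully back against its stop. The pin is clear of the hole from about 0.009. A spring pulls it back at once when let go: about 6 N to start, 12 N fully back.
- fence (a joint): Swing of the fence about its pivot, rad, seen against the sled board: 0 = square, where it stands at the start. The seated pin holds it there; with the pin out it can be swung by about 6 N sideways at the red knob.
- sled: Mitre sled on the table (does not move): plywood board 340 x 520 mm, top 22 mm above the table; origin at the centre of its underside, x away from the robot, square to the fence, y along the fence. The aluminium fence (480 mm long, 20 mm thick, top 74 mm above the table) stands across it, 10 mm beyond the centre. The stop starts 55 to 125 mm left (+y) of the centre.
- offcut_mid (a point): Bystander, not to be disturbed: pale wood offcut, 45 x 150 x 20 mm, lying on the sled board in front of the fence; this point is its middle, half-way up.
- pencil_mid (a point): Bystander, not to be disturbed: flat red carpenter's pencil, 170 x 14 x 7 mm, lying on the board in front of the fence; this point is its middle, half-way up.
- tape_mid (a point): Bystander, not to be disturbed: yellow and black tape measure, 64 x 30 x 60 mm, standing on the board behind the fence; this point is its middle, half-way up.
- square_mid (a point): Bystander, not to be disturbed: small combination square (150 mm steel blade, blue head), lying on the board behind the fence, 16 mm high; this point is its middle, half-way up.
- spray_mid (a point): Bystander, not to be disturbed: yellow and black trigger spray bottle, 72 mm across, 203 mm tall, on the table; this point is its middle, half-way up.
- aerosol_mid (a point): Bystander, not to be disturbed: black and yellow aerosol can with red cap, 66 mm across, 220 mm tall, on the table; this point is its middle, half-way up.
- oil_mid (a point): Bystander, not to be disturbed: blue bottle, 64 mm across, 128 mm tall, on the table; this point is its middle, half-way up.
- roll_mid (a point): Bystander, not to be disturbed: roll of black tape, 84 mm across, 20 mm high, lying on the table; this point is its middle, half-way up.

How it is judged:
By the outcome, as a careful person would: the job done as asked, in the order asked, and still so for the second after the job is handed in, while the arm keeps its last pose, push and grip.
It also fails if it takes over 48 s, if anything falls off the work surface, if the arm or the gripper's body presses on something with over 40 N, if the wrist force passes 120 N, or if a joint passes its speed limit or range.

## Working session

There is one attempt and no reset: what is moved stays moved. The work goes in short steps, each a Python script; the robot and the scene stay as the last script left them, time stands still between calls to the robot, and variables do not carry over. Pictures are saved under pics/ and viewed, and the job is handed in when it is done.

```bash
mkdir -p pics; ls; cat > h.py <<'E'
import numpy as np, cv2
from bench import manip, effector, viewer
from scipy.spatial.transform import Rotation as R
def snap(n,f):
    c=viewer.get_calibration(n); im=viewer.get_image(n); cv2.imwrite('pics/'+f+'.png',im[:,:,::-1]); return im,c
E
python3 - <<'E'
from h import *
for n in ['scene','side','wrist']:
    im,c=snap(n,n+'0'); print(n,c)
print(manip.current_clock(),manip.current_tcp_rot(),manip.current_finger_gap(),manip.grip_depth)
E
```

```text
pics
scene {'vfov': 57.2990784695035, 'cx': 278.44687793016357, 'cy': 210.18278074295606, 'eye': array([ 1.09171751, -0.16708887,  0.96210028]), 'attitude': array([ 0.76893882,  0.57778872, -0.15879993, -0.22288084])}
side {'vfov': 50.24521905165827, 'cx': 281.37631824214486, 'cy': 209.45798760466673, 'eye': array([-0.2348097 , -0.8524367 ,  0.88200473]), 'attitude': array([ 0.82195828, -0.32616878,  0.17327775, -0.43355891])}
wrist {'vfov': 62.64234268605746, 'cx': 280.60654876965697, 'cy': 210.5539453390082, 'eye': array([0.18227424, 0.62859695, 0.38428921]), 'attitude': array([0.82335124, 0.5515218 , 0.07382291, 0.111654  ])}
0.15 [ 8.30928969e-01  5.56378012e-01 -6.33171544e-04  3.94337823e-04] 0.09194486200439317 0.0188
```

View pics/scene0.png

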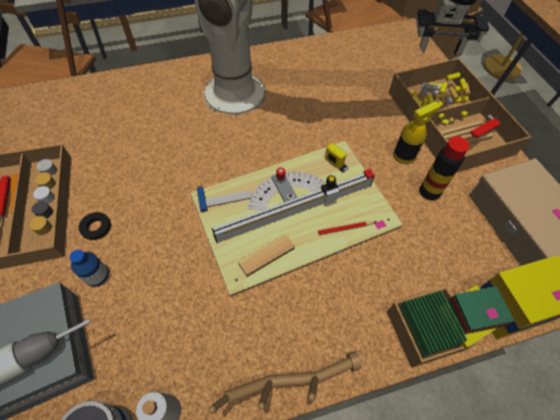

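View pics/side0.png

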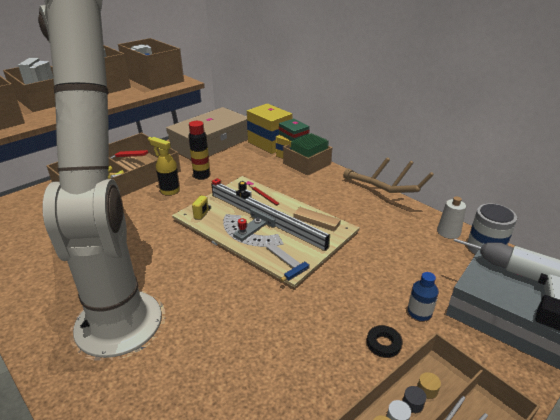

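View pics/wrist0.png

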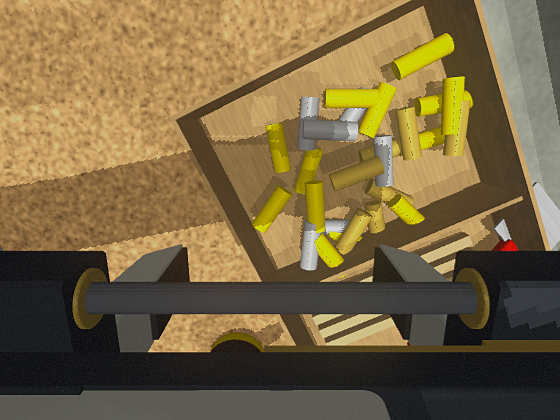

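The scene view shows the stop knob near (331,180), red end stop near (369,174), plunger knob near (281,172) and tape near (336,156). In the side view they sit at about (242,186), (216,182) and (242,225). Next I enlarge these and cast rays.

```bash
cat >> h.py <<'E'
def ray(c,u,v):
    f=210/np.tan(np.radians(c['vfov']/2))
    d=R.from_quat(c['attitude']).apply([(u-c['cx'])/f,(v-c['cy'])/f,1]); return np.array(c['eye']),d/np.linalg.norm(d)
def plane(c,u,v,z):
    e,d=ray(c,u,v); return e+d*(z-e[2])/d[2]
def tri(r1,r2):
    A=np.zeros((3,3));b=np.zeros(3)
    for e,d in (r1,r2):
        P=np.eye(3)-np.outer(d,d);A+=P;b+=P@e
    x=np.linalg.solve(A,b); return x,[np.linalg.norm(np.cross(x-e,d)) for e,d in (r1,r2)]
def proj(c,p):
    f=210/np.tan(np.radians(c['vfov']/2)); q=R.from_quat(c['attitude']).inv().apply(np.array(p)-c['eye'])
    return q[0]/q[2]*f+c['cx'], q[1]/q[2]*f+c['cy']
def blobs(im,kind,roi,amin=15):
    u0,v0,u1,v1=roi; h=cv2.cvtColor(im[v0:v1,u0:u1],cv2.COLOR_RGB2HSV)
    if kind=='red': m=((h[...,0]<6)|(h[...,0]>172))&(h[...,1]>150)&(h[...,2]>60)
    else: m=(h[...,2]<45)
    n,l,s,ce=cv2.connectedComponentsWithStats(m.astype(np.uint8))
    return [(s[i].tolist(),(ce[i]+[u0,v0]).round(1).tolist()) for i in range(1,n) if s[i,4]>=amin]
E
python3 - <<'E'
from h import *
a=cv2.imread('pics/scene0.png');b=cv2.imread('pics/side0.png')
cv2.imwrite('pics/za.png',cv2.resize(a[130:290,180:410],None,fx=3.4,fy=3.4,interpolation=cv2.INTER_CUBIC))
cv2.imwrite('pics/zb.png',cv2.resize(b[165:285,165:365],None,fx=4,fy=4,interpolation=cv2.INTER_CUBIC))
ca=viewer.get_calibration('scene');cb=viewer.get_calibration('side')
for im,roi in((a,(180,130,410,290)),(b,(165,165,365,285))):
    for k in('red','dark'): print(k,blobs(im[:,:,::-1].copy(),k,roi))
E
```

```text
red [([97, 38, 8, 11, 59], [280.4, 173.6]), ([185, 39, 9, 9, 56], [368.8, 173.4]), ([139, 93, 47, 11, 148], [341.1, 227.9])]
dark [([215, 7, 15, 23, 239], [402.6, 149.7]), ([149, 24, 7, 9, 37], [331.9, 157.9]), ([142, 50, 15, 14, 97], [328.4, 185.9])]
red [([47, 13, 9, 7, 38], [215.9, 181.1]), ([88, 22, 25, 18, 84], [265.2, 195.4]), ([73, 54, 8, 11, 64], [241.8, 224.1])]
dark [([0, 4, 14, 22, 226], [170.9, 180.7]), ([28, 4, 16, 10, 117], [201.1, 173.9]), ([71, 19, 14, 15, 107], [242.6, 191.3]), ([37, 39, 5, 9, 27], [204.0, 207.9]), ([159, 70, 5, 15, 45], [326.4, 242.0])]
```

View pics/za.png

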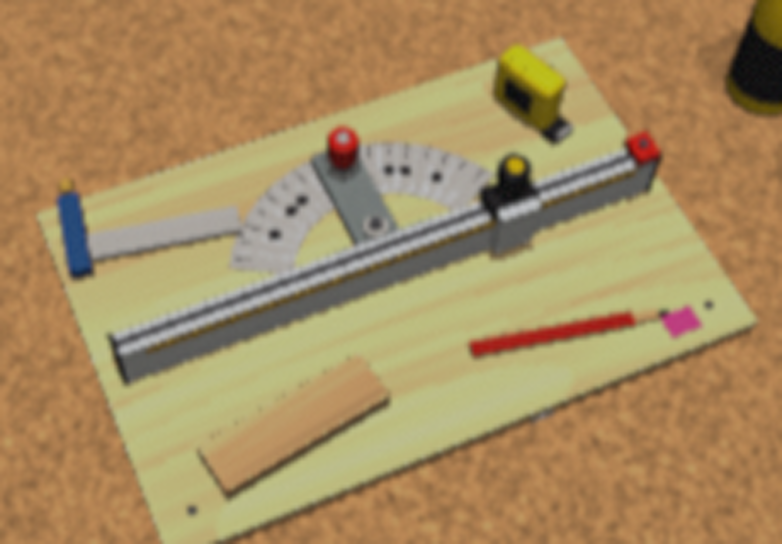

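View pics/zb.png

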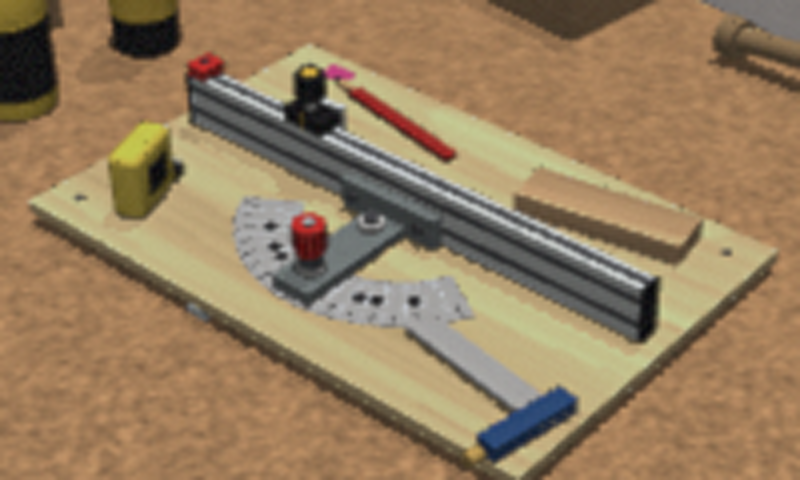

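```bash
python3 - <<'E'
from h import *
ca=viewer.get_calibration('scene');cb=viewer.get_calibration('side')
A=lambda u,v:(180+u/3.4,130+v/3.4)
B=lambda u,v:(165+u/4,165+v/4)
for n,a,b in(('plunger',A(343,148),B(310,238)),('stopk',A(514,179),B(310,85)),('endred',A(642,148),B(205,68))):
    print(n,tri(ray(ca,*a),ray(cb,*b)))
print('plunger z67',plane(ca,*A(343,148),.067),plane(cb,*B(310,238),.067))
print('stop z112',plane(ca,*A(514,179),.112),plane(cb,*B(310,85),.112))
P=lambda c,p,z:plane(c,*p,z)[:2]
print('board scene',[P(ca,A(*q),.022).round(4) for q in((38,215),(563,38),(755,322))])
print('board side',[P(cb,B(*q),.022).round(4) for q in((30,207),(310,45),(777,255))])
# fence top edges
print('fence top near edge scene',P(ca,A(112,334),.074),P(ca,A(628,150),.074))
print('fence top far edge scene',P(ca,A(122,352),.074),P(ca,A(490,222),.074))
print('fence top near edge side',P(cb,B(190,78),.074),P(cb,B(642,288),.074))
print('tape', P(ca,A(530,75),.082),P(cb,B(143,140),.08))
E
```

```text
plunger (array([0.44438215, 0.04180728, 0.06416302]), [np.float64(0.0018537541499259107), np.float64(0.001853754149925895)])
stopk (array([0.54280311, 0.15651294, 0.10909273]), [np.float64(9.488574414490714e-06), np.float64(9.488574414405594e-06)])
endred (array([0.52416437, 0.28224577, 0.07944339]), [np.float64(0.0015122735592684937), np.float64(0.001512273559268667)])
plunger z67 [0.44500002 0.04277282 0.067     ] [0.44206254 0.0363138  0.067     ]
stop z112 [0.54466677 0.15541889 0.112     ] [0.53987689 0.1527042  0.112     ]
board scene [array([ 0.4101, -0.2218]), array([0.3438, 0.2929]), array([0.6789, 0.3313])]
board side [array([0.3375, 0.2783]), array([0.6769, 0.327 ]), array([ 0.7375, -0.1885])]
fence top near edge scene [ 0.5739625  -0.18245524] [0.5181856  0.27416525]
fence top far edge scene [ 0.59162381 -0.17818147] [0.55563166 0.1355811 ]
fence top near edge side [0.50936653 0.28279093] [ 0.57451415 -0.18617656]
tape [0.42381903 0.21973963] [0.41760554 0.22090612]
```

```bash
cat >> h.py <<'E'
YAW=np.radians(7.0)
def q(a): return [np.cos(a/2),np.sin(a/2),0,0]
EX=np.array([np.cos(YAW),np.sin(YAW),0]);EY=np.array([-np.sin(YAW),np.cos(YAW),0])
E
python3 - <<'E'
from h import *
a=YAW+np.pi/2
for p,aa in(((.60,.12,.3),a),((.543,.156,.1),a),((.53,.25,.1),a),((.444,.04,.05),YAW),((.444,.04,.05),YAW+np.pi)):
    s=manip.solve_ik(p,q(aa)); print(aa,None if s is None else np.round(s,2))
manip.servo_line([.248,.601,.34],vel=.25)
manip.move_pose([.60,.12,.30],q(a))
print(manip.current_tool_pos(),manip.current_clock(),manip.current_force())
im,c=snap('wrist','w1'); print(c)
E
```

```text
1.6929693744344996 [-0.01  0.36 -0.3   1.57  0.11  1.23  1.36]
1.6929693744344996 [-0.06  0.5  -0.34  1.87  0.22  0.81  1.18]
1.6929693744344996 [-0.18  0.54 -0.39  1.82  0.27  0.84  0.99]
0.12217304763960307 [-0.14  0.4  -0.01  2.19  0.    0.56 -0.03]
3.263765701229396 [-1.13  0.98  1.35  2.21 -1.17  1.07 -2.11]
[0.59967844 0.12150608 0.29997756] 2.8917 [-0.02704386 -0.25857554  0.06825247]
{'vfov': 62.64234268605746, 'cx': 280.60654876965697, 'cy': 210.5539453390082, 'eye': array([0.52963747, 0.11327331, 0.45848768]), 'attitude': array([0.65595516, 0.74282517, 0.10077008, 0.08819854])}
```

View pics/w1.png

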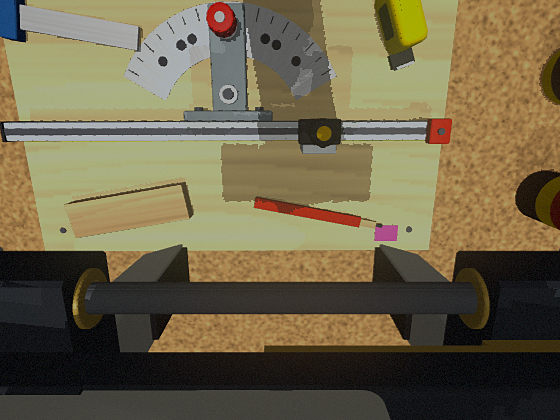

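Wrist view: stop knob cap at (324,133), red end stop left face at u=428, plunger cap at (220,16), and the fence runs level along row 131, so the yaw is about right.

```bash
python3 - <<'E'
from h import *
im=cv2.imread('pics/w1.png')[:,:,::-1].copy(); c=viewer.get_calibration('wrist')
print(blobs(im,'red',(180,0,460,240)))
h=cv2.cvtColor(im,cv2.COLOR_RGB2HSV)[110:155,290:350]
m=(h[...,0]>18)&(h[...,0]<35)&(h[...,1]>150)&(h[...,2]>90); v,u=np.nonzero(m); cap=(u.mean()+290,v.mean()+110); print(cap,m.sum())
print('stop',plane(c,*cap,.124),'plunger',plane(c,220,16,.080))
for u in(302,342): print('block',plane(c,u,130,.09))
print('end',plane(c,428,131,.08),plane(c,3,131,.074))
d=plane(c,428,131,.074)-plane(c,3,131,.074); print(np.degrees(np.arctan2(-d[0],d[1])))
# other views at the cap tops
ca=viewer.get_calibration('scene');cb=viewer.get_calibration('side')
print(plane(ca,180+516/3.4,130+166/3.4,.124),plane(cb,165+311/4,165+72/4,.124))
print('pl',plane(ca,180+343/3.4,130+138/3.4,.08),plane(cb,165+309/4,165+221/4,.08))
E
```

```text
[([26, 2, 31, 34, 594], [220.5, 18.0]), ([249, 119, 23, 25, 451], [440.1, 130.9]), ([74, 199, 31, 14, 166], [266.3, 205.8]), ([106, 207, 75, 20, 605], [326.7, 216.0])]
(np.float64(323.7608695652174), np.float64(133.51086956521738)) 184
stop [0.54083574 0.15626105 0.124     ] plunger [0.44325452 0.0427698  0.08      ]
block [0.54125374 0.13758978 0.09      ]
block [0.53609021 0.17890861 0.09      ]
end [0.52587834 0.27221667 0.08      ] [ 0.5830676  -0.18338458  0.074     ]
7.1230315680177725
[0.54085393 0.15688019 0.124     ] [0.541389 0.152373 0.124   ]
pl [0.44423303 0.04274692 0.08      ] [0.44467296 0.03975533 0.08      ]
```

```bash
python3 - <<'E'
from h import *
a=YAW+np.pi/2
p=np.array([.541,.156,.0])
manip.move_pose(p+[0,0,.18],q(a))
manip.servo_line(p+[0,0,.097],vel=.12)
print(manip.current_tool_pos(),manip.current_force())
effector.close(f_grip=12)
print('gap',manip.current_finger_gap(),manip.current_force(),manip.current_clock())
t=manip.current_tool_pos()
manip.servo_line(t+EY*.080,vel=.06)
print(manip.current_tool_pos(),manip.current_force(),manip.current_finger_gap(),manip.current_clock())
im,c=snap('scene','s2'); snap('side','d2')
cv2.imwrite('pics/s2z.png',cv2.resize(im[110:250,240:440,::-1],None,fx=4,fy=4))
E
```

```text
[0.54191657 0.15614628 0.09779908] [-0.60796996  0.04422641  0.93695521]
gap 0.025957826749504392 [ 0.60922694 -1.07481204 -0.20259562] 5.4333
[0.5308862  0.23570846 0.09694601] [-1.47811718 -0.40552878  2.19544376] 0.02598024199748673 6.9167
```

View pics/s2z.png

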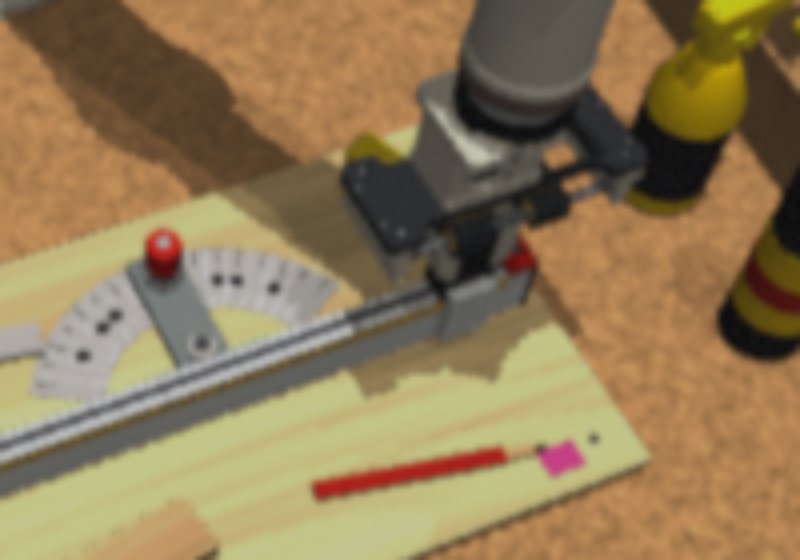

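The stop has moved about 80 mm and is some 14 mm from the red end stop. Before going further I check the gripper's clearance to the spray bottle and the aerosol can.

```bash
python3 - <<'E'
from h import *
ca=viewer.get_calibration('scene')
print('spray',plane(ca,408,144,.06),'aero',plane(ca,433,185,.05))
for i in range(8):
    t=manip.current_tool_pos()
    if i==0: base=t.copy()
    manip.servo_line(base+EY*([.008,.012,.014,.016,.018,.020,.022,.024][i]),vel=.04)
    f=manip.current_force(); t=manip.current_tool_pos()
    print(i,((t-base)@EY).round(4),f@EY,f@EX,f[2].round(2),manip.current_finger_gap())
    if f@EY<-8: break
manip.sleep(.2)
print(manip.current_force()@EY,manip.current_tool_pos(),manip.current_clock())
im,c=snap('wrist','w3')
im,c=snap('scene','s3')
cv2.imwrite('pics/s3z.png',cv2.resize(im[110:250,240:440,::-1],None,fx=4,fy=4))
E
```

```text
spray [0.43755122 0.45738976 0.06      ] aero [0.59422426 0.46351098 0.05      ]
0 0.0088 0.05586088426989996 -2.5427511172926627 2.02 0.02573555439485459
1 0.0125 -0.8781876419240535 -2.1134412378124456 1.65 0.025551866107433412
2 0.0134 -3.1744435358623657 -2.5671436827211975 2.05 0.025898092314376404
3 0.0135 -7.016758010770031 -3.217316694572093 4.78 0.025831718395784183
4 0.0135 -10.844547442298733 -3.7592904752663916 6.32 0.02572306907049633
-10.612379056913838 [0.52938581 0.24912509 0.09684466] 8.575
```

View pics/s3z.png

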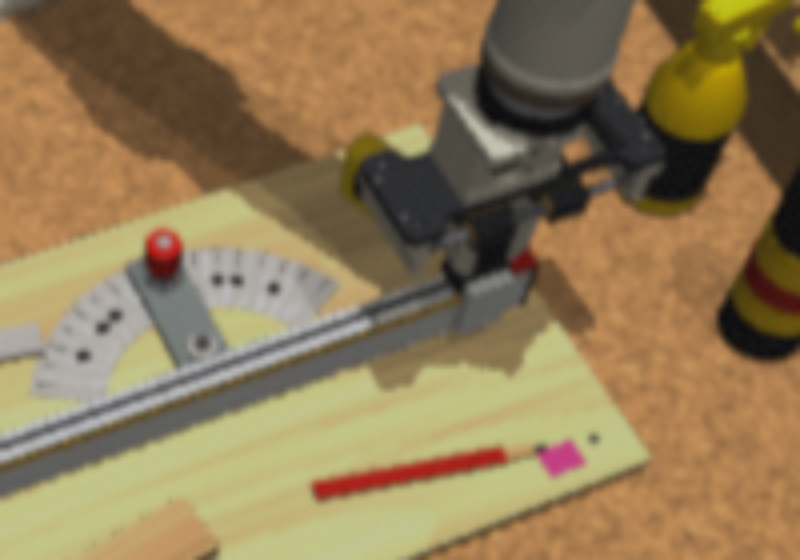

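View pics/w3.png

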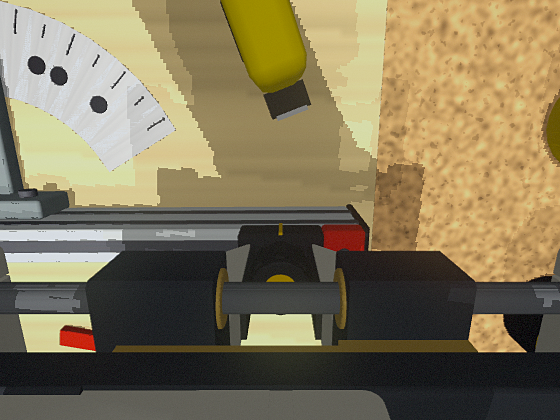

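```bash
python3 - <<'E'
from h import *
t=manip.current_tool_pos()
manip.servo_line(t+EY*.0005,vel=.04)
print(manip.current_force()@EY)
effector.open_jaws()
print(manip.current_finger_gap(),manip.current_force())
t=manip.current_tool_pos()
manip.servo_line(t+[0,0,.09],vel=.15)
P=np.array([.4437,.0425,0])
# viewing pose: jaws along sled x -> camera on +y side (tool y = -y)
manip.move_pose(P+[0,0,.22],q(YAW))
print(manip.current_tool_pos(),manip.current_clock(),manip.current_q().round(2))
im,c=snap('wrist','w4'); print(c)
im,c=snap('scene','s4')
cv2.imwrite('pics/s4z.png',cv2.resize(im[110:250,240:440,::-1],None,fx=4,fy=4))
E
```

```text
-4.0967173522771345
0.09165260008679768 [-0.29663478 -0.47267753 -0.37516579]
[0.44379525 0.04321559 0.21955398] 11.875 [-0.22  0.11  0.07  2.06 -0.01  0.97 -0.02]
{'vfov': 62.64234268605746, 'cx': 280.60654876965697, 'cy': 210.5539453390082, 'eye': array([0.43583786, 0.11487995, 0.37807999]), 'attitude': array([0.9890485 , 0.06203766, 0.00789124, 0.13368663])}
```

View pics/s4z.png

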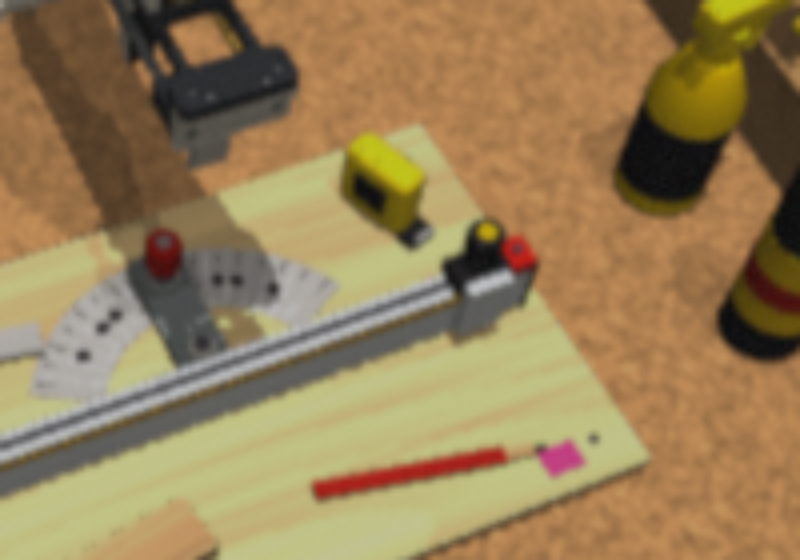

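View pics/w4.png

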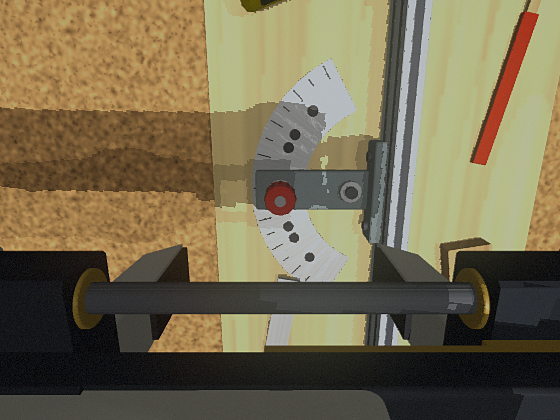

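The stop's block now touches the red end stop and stayed there when released. In the wrist view the plunger cap is at (280,201) and a pivot nut at (350,192). The nut is where a finger opening square to the fence would land, so I turn the jaws 45°.

```bash
python3 - <<'E'
from h import *
c=viewer.get_calibration('wrist'); p=plane(c,280,201,.08); print(p)
P=(p*2+np.array([.4433,.0428,.08])+np.array([.4442,.0427,.08]))/4; P[2]=0; print(P)
a=YAW+np.pi/4
manip.move_pose(P+[0,0,.15],q(a))
manip.servo_line(P+[0,0,.050],vel=.08)
print(manip.current_tool_pos(),manip.current_force(),manip.current_clock())
im,c=snap('wrist','w5'); im,c=snap('side','d5')
cv2.imwrite('pics/d5z.png',cv2.resize(im[165:285,165:365,::-1],None,fx=4,fy=4))
E
```

```text
[0.4443487  0.04239124 0.08      ]
[0.44404935 0.04257062 0.        ]
[0.44449493 0.04264471 0.05043086] [ 0.41168706  0.84013028 -0.26460862] 14.15
```

View pics/w5.png

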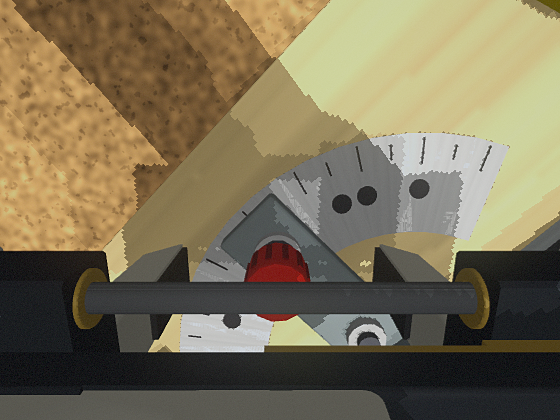

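View pics/d5z.png

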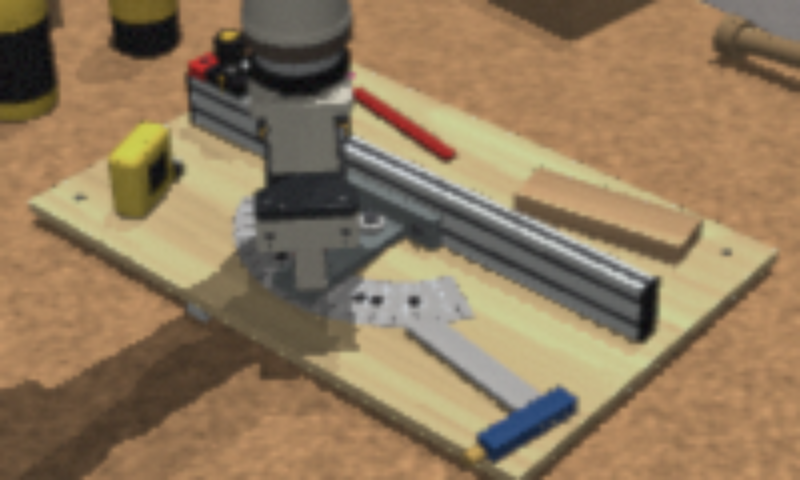

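The knob sits centred between the open fingers (u about 277), with no contact. Closing, then lifting in steps.

```bash
python3 - <<'E'
from h import *
f0=manip.current_force(); t0=manip.current_tool_pos()
effector.close(f_grip=40); manip.sleep(.2)
t=manip.current_tool_pos(); print('gap',manip.current_finger_gap(),(manip.current_force()-f0).round(2),t-t0)
base=t.copy()
# small lift first: still within pin engagement
for z in(.003,.006):
    manip.servo_line(base+[0,0,z],vel=.03)
    f=manip.current_force()-f0; print(z,(manip.current_tool_pos()-base).round(4),f.round(2),(f@EY).round(2),manip.current_finger_gap(),manip.current_clock())
E
```

```text
gap 0.02710032753230843 [-3.58 -3.41  3.23] [-0.00127733 -0.00061316 -0.00059715]
0.003 [-0.     -0.0001  0.0028] [ 0.03 -1.66 -6.85] -1.65 0.027439932625545792 15.725
0.006 [-0.     -0.      0.0059] [ 2.   -2.17 -6.55] -2.4 0.027570513624645087 15.975
```

```bash
python3 - <<'E'
from h import *
f0=np.array([.41,.84,-.26]); b=manip.current_tool_pos()
for z in(.002,.004,.005,.006,.007,.008,.009):
    manip.servo_line(b+[-0.0,-.0006,z],vel=.03)
    f=manip.current_force()-f0; print(z,(manip.current_tool_pos()-b).round(4),f.round(2),(f@EY).round(2),round(manip.current_finger_gap(),4),manip.current_clock())
    if f[2]<-18: break
im,c=snap('wrist','w6'); im,c=snap('side','d6'); im2,_=snap('scene','s6')
cv2.imwrite('pics/d6z.png',cv2.resize(im[165:285,165:365,::-1],None,fx=4,fy=4))
cv2.imwrite('pics/s6z.png',cv2.resize(im2[110:250,240:440,::-1],None,fx=4,fy=4))
E
```

```text
0.002 [ 0.    -0.     0.002] [ 0.98 -0.74 -8.87] -0.85 0.0274 16.225
0.004 [ 0.     -0.0001  0.0041] [ 1.01  0.48 -9.67] 0.35 0.0272 16.475
0.005 [ 0.     -0.0001  0.005 ] [ 2.03  2.19 -9.92] 1.92 0.027 16.725
0.006 [ 0.     -0.0001  0.006 ] [  0.5    3.92 -12.18] 3.83 0.027 16.975
0.007 [-0.     -0.0001  0.0063] [  5.16   4.19 -20.83] 3.53 0.0274 17.225
```

View pics/w6.png

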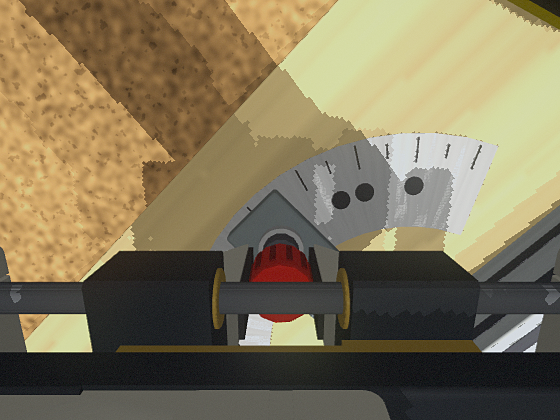

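View pics/s6z.png

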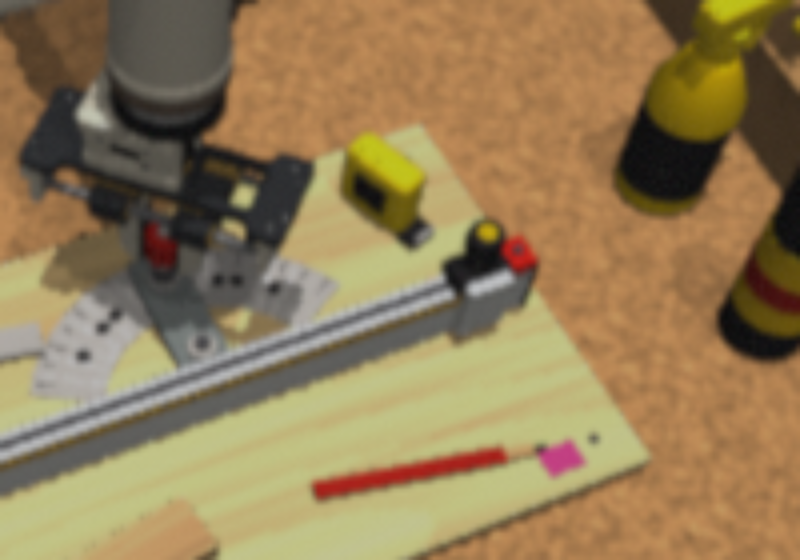

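View pics/d6z.png

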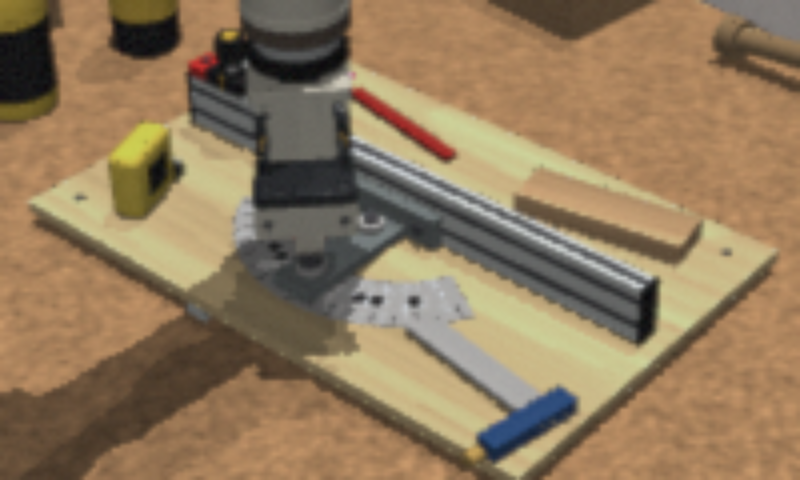

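The pull stops hard at 12.2 mm of lift, and the force rises from 12 to 21 N there. I now take off the sideways push and check that the hold is steady.

```bash
python3 - <<'E'
from h import *
f0=np.array([.41,.84,-.26])
b=manip.current_tool_pos()
for k in range(5):
    f=manip.current_force()-f0; 
    if k and abs(f@EY)<1 and abs(f@EX)<3: break
    t=manip.current_tool_pos()
    d=np.clip(f*.00025,-.001,.001); d[2]=0.0002 if f[2]>-17 else 0
    manip.servo_line(t+d,vel=.03); manip.sleep(.1)
    f=manip.current_force()-f0; print((manip.current_tool_pos()-b).round(5),f.round(2),(f@EY).round(2))
for i in range(3):
    manip.sleep(.5); f=manip.current_force()-f0; print((manip.current_tool_pos()-b).round(5),f.round(2),(f@EY).round(2),manip.current_finger_gap(),manip.current_clock())
im2,_=snap('scene','s7'); im,_=snap('side','d7')
g=lambda n:cv2.imread(f'pics/{n}.png').astype(int)
# fence / end stop motion vs. pre-grasp: red end stop and pencil centroids
for n in('s4','s7','scene0'): print(n,[x[1] for x in blobs(g(n).astype(np.uint8)[:,:,::-1].copy(),'red',(310,150,410,250))])
for n in('d5','d7','side0'): print(n,[x for x in blobs(g(n).astype(np.uint8)[:,:,::-1].copy(),'dark',(310,220,345,260))])
# stereo: red knob z in scene
E
```

```text
[-1.0e-05  8.0e-05 -2.7e-04] [ -1.74  -1.91 -12.86] -1.69
[ 1.e-05 -2.e-05 -6.e-05] [  1.88   1.97 -18.26] 1.73
[ 0.e+00  2.e-05 -9.e-05] [ -0.75  -1.81 -12.65] -1.71
[-1.e-05 -4.e-05 -3.e-05] [  3.01   2.1  -20.71] 1.72
[ 2.e-05  1.e-05 -9.e-05] [ -1.61  -1.02 -12.69] -0.82
[ 6.e-05  3.e-05 -2.e-04] [ -4.32  -3.25 -10.64] -2.7 0.027069215565544664 19.625
[ 6.0e-05  6.0e-05 -2.5e-04] [ -3.8   -4.23 -10.67] -3.73 0.027007433753541303 20.125
[ 5.0e-05  5.0e-05 -2.4e-04] [ -4.87  -2.71 -11.29] -2.1 0.027091895377134946 20.625
s4 [[369.0, 173.1], [341.3, 227.9]]
s7 [[369.0, 173.2], [341.2, 227.9]]
scene0 [[368.8, 173.4], [341.1, 227.9]]
d5 [([14, 16, 5, 14, 43], [326.3, 242.1])]
d7 [([14, 16, 5, 14, 44], [326.2, 242.1])]
side0 [([14, 15, 5, 15, 45], [326.4, 242.0])]
```

```bash
python3 - <<'E'
from h import *
f0=np.array([.41,.84,-.26])
b=manip.current_tool_pos()
manip.servo_line(b+[-.0006,-.0004,.0008],vel=.03)
for i in range(4):
    manip.sleep(.4); f=manip.current_force()-f0; print((manip.current_tool_pos()-b).round(5),f.round(2),(f@EY).round(2),manip.current_finger_gap(),manip.current_clock())
E
```

```text
[-3.0e-05 -5.0e-05  2.7e-04] [  2.92  -0.37 -25.85] -0.72 0.02758002328348759 21.375
[-2.0e-05 -2.0e-05  2.8e-04] [  3.32  -1.25 -25.94] -1.64 0.027203664281252725 21.775
[-4.0e-05 -4.0e-05  2.7e-04] [  1.59  -1.44 -26.5 ] -1.63 0.027257162680724874 22.175
[ 1.0e-05 -4.0e-05  2.8e-04] [  2.45  -0.73 -26.96] -1.02 0.02700002062707627 22.575
```

Firmly against its stop and steady for 1.6 s, with sideways force about 1 N. Handing in.

```bash
python3 - <<'E'
from h import *
manip.hand_in()
print(manip.current_tool_pos(),manip.current_force(),manip.current_finger_gap(),manip.current_clock())
E
```

```text
the job is handed in; nothing more can be done
the job is handed in; nothing more can be done
```

The length stop is fully out against the red end stop, and the arm is holding the index plunger up at the top of its travel. I handed in at about 22.6 s of the 48 s.

- **Length stop:** I gripped its knob and slid it about 94 mm until it stopped hard, with the push reaching about 11 N. In the pictures taken after release it still sits against the red end stop.
- **Plunger:** I gripped the red knob at 40 N and pulled until it stopped hard at about 12.2 mm. It was held there at about 26 N for 1.6 s with no slip, so the pin should be clear by about 3 mm. I judge this from tool height and force; the pin itself could not be seen.
- **Fence and the rest:** The fence ends and the pencil moved no more than 0.4 px between the first and last pictures. Nothing else looked disturbed in the pictures, though I did not measure the other items one by one. The sideways push left on the knob was about 1 N along the fence and 2–3 N across it, against the roughly 6 N that would swing it.

**Disagreements:**
- The side camera placed the knobs up to 6 mm away from the other two cameras, so I relied on the scene and wrist views.
- While I was taking off the sideways push, it reached nearly 4 N along the fence for a moment. The pull also eased to about 11 N and the knob came down about 0.2–0.3 mm, then I pulled it firmly back up.
- The final readings after handing in were not available.

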